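Screw a microscope objective into its socket without crossing the thread

ROBOT

A 7-joint arm with a two-finger parallel gripper is mounted at the origin on a cart in front of the work surface, level with it; the furniture and walls round the work are solid. World frame = base frame: x ahead of the robot, y to its left, z up, the work surface at z = 0. Lengths are in m, angles in rad, forces in N, time in s.
With the tool pointing down it reaches from about 0.4 to 0.925 m from the base axis. Payload 4.1 kg.
Tool frame: the origin (TCP) lies on the mounting face of the last link; the fingertips stand 173 mm ahead of it and the grasp point (between the pads) lies 155 mm ahead of it; z points along the fingers, y is the line along which they close (so a half turn about z gives the same grasp; the last joint's range is limited). The gripper opens to 85 mm and grips with 20 to 120 N. Pads are 22 mm wide; open, the fingers measure 114 mm over their backs; the gripper's body (76 mm by 85 mm) begins 54 mm behind the grasp point. The pads swing forward as they close: fully open they stand 13 mm farther back than shut.
Start: joints at [1.066, 0.398, 0.045, 1.537, -0.019, 1.207, -0.051], TCP at [0.257, -0.597, 0.405] pointing down, gripper open.
Joint ranges: [-2.82, 2.82], [-0.49, 2.23], [-1.37, 1.46], [0, 2.46], [-1.36, 4.5], [0.23, 2], [-2.94, 2.94]. Speed limits (rad/s): [2.57, 2.57, 3.14, 3.14, 3.14, 3.14, 3.14].

INTERFACE

Orientations are given as [roll, pitch, yaw] about the fixed x, y, z axes, in that order (R = Rz(yaw) Ry(pitch) Rx(roll)).
In Python, from rig import env gives the robot as it stands.
- The arm moves only by the shell command python3 -m inch 'ROWS' [OPENING] [FORCE]. ROWS is JSON, a list of rows, each a list of 2 entries, a list of its own where there are three numbers: the shift along the world's x, y, z in m, then the turn about the world's z in degrees. In form: [[[dx, dy, dz], roll], ...]. A call has 1 to 5 rows; each row is the pose to reach, as a shift and turn from the pose commanded when the call began; what a row does not reach only later rows make up. A row lasts 1/8 s, in which the tool goes at most 62.5 mm and 10.7 degrees, less where a joint would pass 70% of its speed; a pose out of reach is approached as far as the arm can. A call with a gripper value outside its range is refused whole. OPENING is the finger opening in m, from 0 to 0.0854, set as the call begins (- or left out, the last holds). The fingers move at their own pace and stop on an object; FORCE is the grip in N (left out, the last holds). Time passes only in rows, so rows that repeat a pose let the fingers close. It gives the time, the measured TCP pose, the force, the opening and the grip force at its end, in the units of the state.
- env.observe(): the state, without advancing time (a new reading comes with each control period).
- env.read_camera(name): name is "scene" or "top"; returns a dict with "pixels" (420x560x3 uint8, red, green, blue), "fov_y" (degrees; the focal length in pixels is half the picture's height over the tangent of half this angle, whatever the lens; pixels are square), "cx", "cy" (the principal point, pixels), "cam_to_world" (4x4, takes a point from camera to world coordinates). Camera axes: x right, y down, z forward; pixel columns grow to the right and rows downward; lengths in m; the calibration is good to about 2 mm. A picture is of the moment at which its call begins. There is no depth.
- env.finish_job(): hands the job in; it is judged then, once.
The state is a dict: "time_s": time; "joints": joint angles; "joint_velocities": joint speeds; "tau": joint torques, N m; "position": TCP position; "ee_rot": TCP orientation; "ft_force": force on the tool from outside, world axes, zero at the start; "ft_torque": the same for the moment, N m; "opening": opening from 0.0 (shut) to 1.0 (fully open); "gripper_force": force on a finger pad.
Only numpy, scipy, OpenCV 4.12 (cv2) and the standard library are available. Lean on these libraries where they do the work, as an engineer would, in place of code of your own. Each camera call takes 0.05 s, during which the arm holds its last target. There are 200 camera calls.

TASK

Take the longer of the two microscope objectives out of the rack and fit it to the inverted microscope: stand it upright in the open socket and, letting it bear lightly on the thread, turn it backward (anticlockwise seen from above) until you feel it drop a step, then turn it forward (clockwise) until its shoulder is fully home, flat on the socket's face, and let go. Be gentle: do not force the thread on its way in (no more than 25 N), and leave the shorter objective in the rack.

Things in the scene. Friction and masses are not known exactly. Their poses are not given: they have to be found in the camera images.
- objective_long: Longer of two objectives: round metal barrel, 0.18 kg, standing lens up in a hole of the rack, shoulder on the rack's top, under 2 mm of play. Origin: centre of its shoulder's underside; z towards the lens. Above: flange 42 mm across, 6 mm high; knurled grip 38 mm across, 6 to 36 mm up; nose narrowing from 35 to 19 mm, top 58 mm up. Its thread (15 mm long) lies below the origin.
- long_grip (a point): Point on the long objective's axis, 25 mm above its shoulder, mid-knurl (38 mm across): hold it here. Fingers that reach up to 19 mm farther down then stay clear of the socket's face when the objective is home.
- long_thread (a point): Point on the long objective's axis, 9.75 mm below its shoulder, level with the lowest ends of its thread. Brass core 26 mm across, ending 15 mm below the shoulder in a 3 mm chamfer to 20 mm; on it three equal lugs 120 degrees apart, 32 mm across, 2 mm thick, 60 degrees long, rising with the thread. Right-handed, three starts: 15 mm of travel a turn, 5 mm from thread to thread.
- objective_short: The shorter objective: alike, but 43 mm high above its shoulder (knurl up to 32 mm). It stands in the rack's other hole and stays there. Which hole holds which changes. Origin: centre of its shoulder's underside.
- rack: Grey rack, 156 (its x) x 64 (its y) x 30 mm high, does not move. Origin: centre of its underside. Two holes, 36 mm across and 24 mm deep, at x = -40 and +40 mm. Fingers find most room when they close along its y.
- socket_face (a point): Centre of the socket, in its top face, 90 mm above the bench; z up. Metal boss 54 mm across; the shoulder seats flat on its round top. Bore 35 mm wide, 22 mm deep, with three brass ridges that leave 28 mm inside them: 1 mm of play round the core. Set in upright, the lugs land on the ridges with the shoulder 3.75 to 8.75 mm above the face, by chance of the angle.
- socket_thread (a point): Point on the socket's axis 2 mm below its face: level of the blunt upper ends of the three ridges (2 mm thick, 120 degrees apart, winding down clockwise). Where round the bore they begin differs each time and follows from no pose listed: find it by feel. Anticlockwise the lugs climb the ridges to 8.75 mm of shoulder height, then drop 5 mm together off the ends, within 120 degrees.
- socket_floor (a point): Centre of the socket's floor, 22 mm below its face. After the drop (shoulder 3.75 mm up), clockwise, the lugs run below the next ridges with 1 mm of play up and down; the shoulder meets the face after 90 degrees, and the thread is snug about 25 degrees later. A lug that is not down when it meets a ridge's blunt end jams. Until it is home the thread bears at most 25 N.
- microscope: Inverted microscope, white and black, does not move. Origin: on the bench under the socket's axis; x runs from its front to its rear. Housing 60 mm high, x = -75 to 165 mm, 140 mm wide; focus knobs to y = -94 and 94 mm; round nosepiece under the boss, at most 74 mm high. From x = 93 mm back: a tower 104 mm high and a lamp pillar leaning back, up to 0.25 m high.
Things that resemble listed ones, but are neither listed nor needed, are in the scene too. What is shaped like the objective_long but green or purple is not meant.

How it is judged:
By the outcome, as a careful person would: the job done as asked, in the order asked, and still so for the second after the job is handed in, with the robot touching nothing.
It also fails if it takes over 72 s, if anything falls off the work surface, if the arm or the gripper's body presses on something with over 40 N, if the wrist force passes 120 N, or if a joint passes its speed limit or range.

## Working session

There is one attempt and no reset: what is moved stays moved. The work goes in short steps, Python scripts to look and compute and a shell command to move; the robot and the scene stay as the last step left them, time stands still between calls to the robot, and variables do not carry over. Pictures are saved under pics/ and viewed, at most 10 in all, crops included, and the job is handed in when it is done.

```bash
mkdir -p pics; ls
cat > h.py <<'E'
import numpy as np, cv2
from rig import env
def cam(n):
    c=env.read_camera(n); c['f']=c['pixels'].shape[0]/2/np.tan(np.radians(c['fov_y']/2)); return c
def ray(c,u,v,z):
    T=np.array(c['cam_to_world']); d=T[:3,:3]@np.array([(u-c['cx'])/c['f'],(v-c['cy'])/c['f'],1]); o=T[:3,3]
    return o+d*(z-o[2])/d[2]
def proj(c,p):
    T=np.array(c['cam_to_world']); q=T[:3,:3].T@(np.array(p)-T[:3,3]); return c['f']*q[0]/q[2]+c['cx'],c['f']*q[1]/q[2]+c['cy']
def save(c,n,crop=None,s=1):
    im=c['pixels'][:,:,::-1]
    if crop: a,b,w,h=crop; im=im[b:b+h,a:a+w]
    cv2.imwrite('pics/'+n,cv2.resize(im,None,fx=s,fy=s,interpolation=cv2.INTER_CUBIC))
E
python3 - <<'E'
from h import *
for n in('scene','top'):
    c=cam(n); save(c,n+'0.png'); print(n,c['f'],c['cx'],c['cy'],np.round(c['cam_to_world'],3).tolist())
s=env.observe(); print(s)
E
```

```text
pics
scene 414.32924992532645 280.21177427794265 210.35761879595722 [[-0.871, -0.191, 0.452, 0.096], [-0.49, 0.361, -0.793, 0.59], [-0.012, -0.913, -0.408, 0.427], [0.0, 0.0, 0.0, 1.0]]
top 527.796910794742 282.2314244605584 210.2590857672245 [[0.013, -0.99, 0.138, 0.314], [-1.0, -0.013, -0.005, -0.099], [0.007, -0.137, -0.99, 1.182], [0.0, 0.0, 0.0, 1.0]]
{'time_s': 0.1, 'joints': array([ 1.06601475,  0.39913939,  0.04501849,  1.53773532, -0.01868364,
        1.20691183, -0.05068921]), 'joint_velocities': array([-0.00022404, -0.00278886, -0.00036424, -0.00548309,  0.00099198,
        0.00063105, -0.00055666]), 'tau': array([ 4.22041659e-03, -4.76265049e+01,  1.37065206e+00, -2.54949492e+01,
        1.20728175e-02,  5.08756988e-03, -1.71481526e-05]), 'position': array([ 0.25652673, -0.59695807,  0.40376123]), 'ee_rot': array([-3.13982458e+00,  1.31753823e-04,  4.05927115e-01]), 'ft_force': array([-0.65867071,  0.39610361, -0.35386317]), 'ft_torque': array([-0.0014601 ,  0.02117367, -0.01754421]), 'gripper_force': 0.0, 'opening': 1.0027118216940623}
```

View pics/scene0.png

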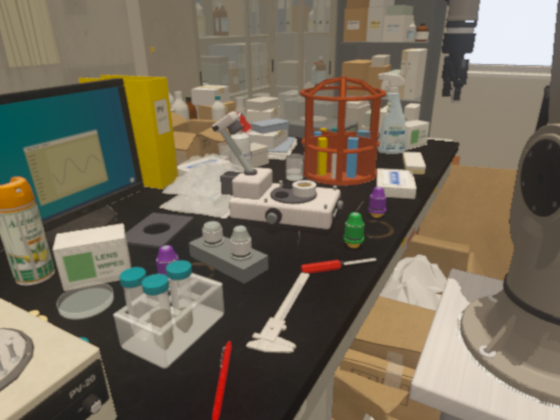

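View pics/top0.png

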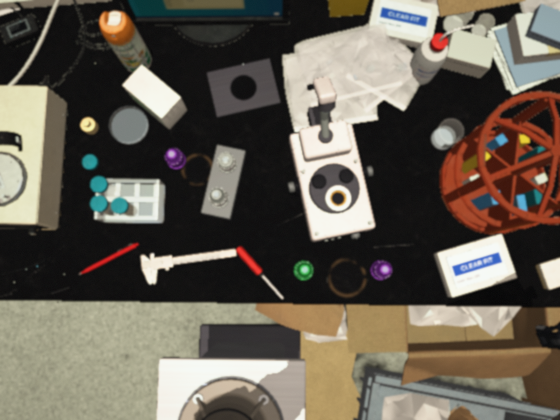

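The scene image shows the rack at (228,253) with two silver objectives at (212,235) and (240,245), and the microscope with its socket at (303,190). In the top image the objectives are at (226,160) and (218,190), and the socket is at (338,198).
Things that could be mistaken for the target, in scene pixels: purple (167,260), green (355,230), purple (377,203), silver left (212,235) and silver right (240,245). Only the two silver ones are candidates, so I'll take a close crop of those.

Run:
```python
from h import *
s=cam('scene');t=cam('top')
a=s['pixels'][205:285,180:280,::-1]; b=t['pixels'][140:225,195:255,::-1]; d=t['pixels'][120:245,280:380,::-1]
r=lambda x:cv2.resize(x,(int(x.shape[1]*400/x.shape[0]),400),interpolation=cv2.INTER_CUBIC)
im=np.hstack([r(a),r(b)]); print(im.shape)
cv2.imwrite('pics/crop1.png',cv2.resize(im,(790,int(im.shape[0]*790/im.shape[1]))))
im=cv2.resize(d,None,fx=4.7,fy=4.7,interpolation=cv2.INTER_CUBIC);cv2.imwrite('pics/crop2.png',im)
```

```text
(400, 782, 3)
```

View pics/crop1.png

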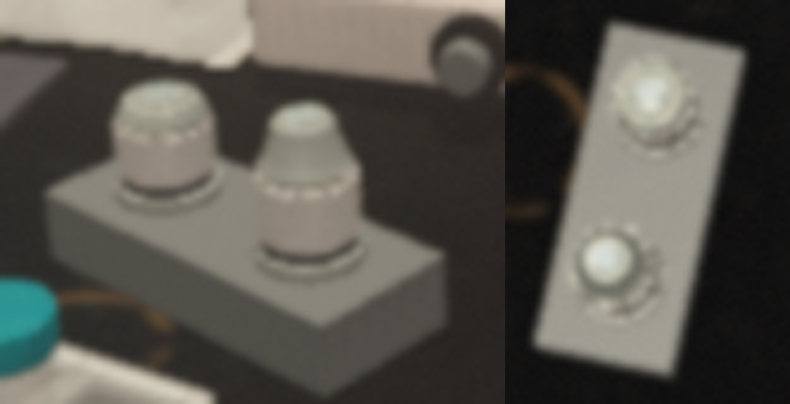

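View pics/crop2.png

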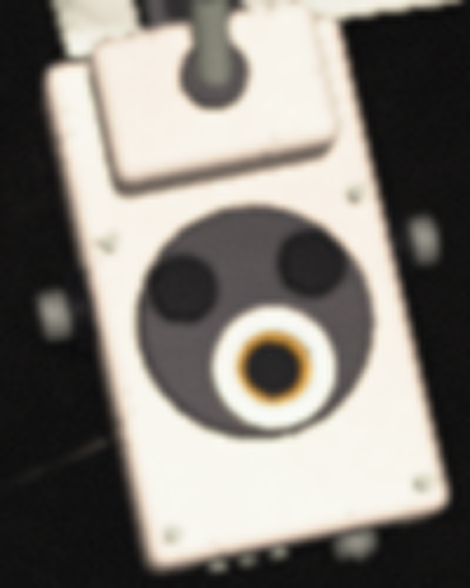

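The crop shows the right-hand silver objective in the scene image (240,227) is the taller one. It's the lower one in the top image, about (216.5,195). The socket boss is at top (338,198). Next I'll measure both.

```bash
cat > m.py <<'E'
from h import *
s=cam('scene');t=cam('top')
# rack mask in top
g=t['pixels'].astype(int); sub=g[135:230,195:255]; m=((sub.min(2)>85)).astype(np.uint8)
cs,_=cv2.findContours(m,0,2); c=max(cs,key=cv2.contourArea); r=cv2.minAreaRect(c); box=cv2.boxPoints(r)+[195,135]
w=np.array([ray(t,u,v,.03) for u,v in box]); print('box',box.tolist())
ctr=w.mean(0); e=[w[1]-w[0],w[2]-w[1]]; L=[np.linalg.norm(x) for x in e]; ax=e[int(np.argmax(L))]; ax=ax/np.linalg.norm(ax)
if ax[0]<0: ax=-ax
print('rack',ctr,L,'yaw',np.degrees(np.arctan2(ax[1],ax[0])),'holes',ctr-ax*.04,ctr+ax*.04)
print('top-of-long from top',ray(t,216.5,194.7,.088))
# triangulate
def r2(c,u,v):
    a=ray(c,u,v,0);b=ray(c,u,v,.2);d=b-a;return a,d/np.linalg.norm(d)
def tri(p,q):
    a,d=r2(t,*p);b,e=r2(s,*q);k=np.linalg.lstsq(np.c_[d,-e],b-a,rcond=None)[0];return a+d*k[0],b+e*k[1]
print('tri long top',tri((216.5,194.7),(240,227)))
# boss: brass ring
sub=g[180:215,320:356]; m=((sub[...,0]-sub[...,2])>45).astype(np.uint8)
cs,_=cv2.findContours(m,0,2); c=max(cs,key=cv2.contourArea); el=cv2.fitEllipse(c); print('brass',el)
print('socket brass', ray(t,el[0][0]+320,el[0][1]+180,.088))
# housing white
hs=g[115:245,280:380]; 
m=(hs.min(2)>130).astype(np.uint8);cs,_=cv2.findContours(m,0,2); c=max(cs,key=cv2.contourArea)
print('house',cv2.minAreaRect(c),cv2.boxPoints(cv2.minAreaRect(c)).tolist())
wb=[ray(t,u+280,v+115,.06)[:2].round(4).tolist() for u,v in cv2.boxPoints(cv2.minAreaRect(c))];print(wb)
for p in (ctr-ax*.04,): 
  for z in(.03,.088): print('proj',proj(t,[p[0],p[1],z]),proj(s,[p[0],p[1],z]))
E
python3 m.py
```

```text
box [[200.50017261505127, 212.20758056640625], [215.9908561706543, 143.7903823852539], [244.95868301391602, 150.34913635253906], [229.46799850463867, 218.7663345336914]]
rack [0.5372921  0.02690456 0.03      ] [np.float64(0.15782782937578074), np.float64(0.06669995926291983)] yaw -10.74584306420221 holes [0.49799354 0.03436267 0.03      ] [0.57659066 0.01944645 0.03      ]
top-of-long from top [0.49651631 0.03291169 0.088     ]
tri long top (array([0.49639883, 0.03282673, 0.08870228]), array([0.49852698, 0.03405991, 0.08920748]))
brass ((17.752771377563477, 17.72601890563965), (15.78990364074707, 16.16618537902832), 120.44198608398438)
socket brass [ 0.49358457 -0.22172767  0.088     ]
house ((53.5, 62.0), (124.0, 87.0), 90.0) [[10.0, 0.0], [97.0, 0.0], [97.0, 124.0], [10.0, 124.0]]
[[0.6812, -0.12], [0.6841, -0.3118], [0.4102, -0.3084], [0.4077, -0.1229]]
proj (np.float64(218.91179867966386), np.float64(198.4088583587418)) (np.float64(241.76263042966804), np.float64(255.17581767780368))
proj (np.float64(215.829247320396), np.float64(193.99643247877333)) (np.float64(240.18105737284037), np.float64(227.71554670508357))
```

```bash
python3 -m inch '[[[0.01,0.04,0.03],0],[[0.025,0.09,0.05],-3],[[0.04,0.14,0.06],-6],[[0.055,0.19,0.06],-9],[[0.07,0.24,0.06],-12]]' 0.0854 40
python3 -m inch '[[[0.015,0.05,0],-4],[[0.03,0.1,0],-8],[[0.06,0.15,0],-12],[[0.09,0.2,0],-16],[[0.12,0.25,0],-20]]'
```

```text
time_s: 0.92
position: [0.3269, -0.3554, 0.4651]
ee_rot: [3.141, -0.001, 0.195]
ft_force: [0.4, 0.1, -0.4]
opening: 1.001
gripper_force: 0.0
time_s: 1.55
position: [0.4471, -0.1055, 0.4651]
ee_rot: [3.141, -0.001, -0.155]
ft_force: [1.2, -1.0, 0.3]
opening: 1.001
gripper_force: 0.0
```

```bash
python3 -m inch '[[[0.015,0.045,-0.02],-1],[[0.03,0.09,-0.05],-2],[[0.05,0.139,-0.08],-2],[[0.05,0.139,-0.12],-2],[[0.05,0.139,-0.16],-2]]'
python3 -m inch '[[[0,0,-0.02],0],[[0,0,-0.03],0],[[0,0,-0.03],0]]'
python3 - <<'E'
from h import *
s=cam('scene');save(s,'s1.png',(170,130,130,160),3.6)
o=env.observe();print(o['position'],o['ee_rot'],o['joints'])
E
```

```text
time_s: 2.17
position: [0.4968, 0.0326, 0.3038]
ee_rot: [-3.141, -0.001, -0.186]
ft_force: [0.5, 0.3, -0.2]
opening: 0.996
gripper_force: 0.0
time_s: 2.55
position: [0.4966, 0.0317, 0.2746]
ee_rot: [3.141, 0.001, -0.188]
ft_force: [-0.1, -0.3, 1.0]
opening: 1.001
gripper_force: 0.0
[0.49697248 0.03181125 0.27531072] [-3.14148066e+00 -9.56448652e-04 -1.87641689e-01] [ 0.26732149  0.30434636 -0.48693763  2.01965061  0.18662218  0.85890068
 -2.08145705]
```

View pics/s1.png

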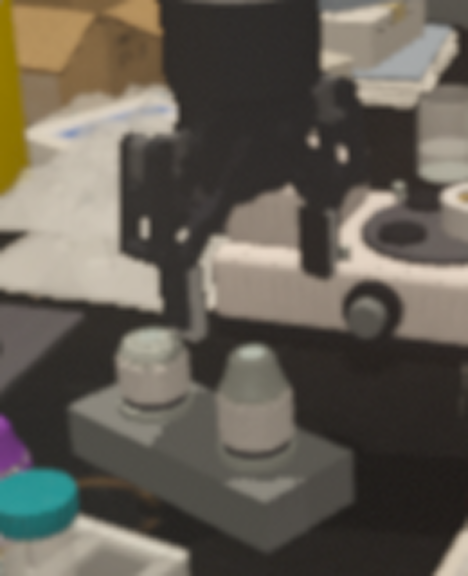

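The fingers, at (190,300) and (318,240) in the crop, straddle the long objective's axis at x≈255. I'm descending and gripping.

```bash
python3 -m inch '[[[0,0.001,-0.02],0],[[0,0.001,-0.04],0],[[0,0.001,-0.058],0],[[0,0.001,-0.068],0],[[0,0.001,-0.068],0]]'
python3 -m inch '[[[0,0,0],0],[[0,0,0],0],[[0,0,0],0],[[0,0,0],0],[[0,0,0],0]]' 0.02 60
python3 -m inch '[[[0,0,0],0],[[0,0,0.003],0],[[0,0,0.006],0]]'
```

```text
time_s: 3.22
position: [0.4966, 0.0328, 0.2064]
ee_rot: [3.141, 0.001, -0.188]
ft_force: [0.2, 0.2, -0.2]
opening: 0.998
gripper_force: 0.0
time_s: 3.85
position: [0.4975, 0.0345, 0.2083]
ee_rot: [-3.139, -0.003, -0.187]
ft_force: [-1.8, 2.7, 6.3]
opening: 0.426
gripper_force: 71.8
time_s: 4.22
position: [0.4965, 0.0332, 0.2126]
ee_rot: [-3.141, 0.0, -0.187]
ft_force: [0.1, 1.9, -5.1]
opening: 0.425
gripper_force: 68.6
```

```bash
python3 -m inch '[[[0,0,0.015],0],[[0,0,0.03],0],[[0,0,0.05],0],[[0,0,0.08],0],[[0,0,0.1],0]]'
python3 -m inch '[[[-0.01,-0.05,0.01],0],[[-0.01,-0.1,0.01],0],[[-0.005,-0.15,0.01],0],[[-0.003,-0.2,0.01],0],[[-0.003,-0.23,0.01],0]]'
python3 -m inch '[[[0,-0.025,0],0],[[0,-0.025,0],0],[[0,-0.025,0],0]]'
python3 - <<'E'
from h import *
s=cam('scene');save(s,'s2.png',(220,70,150,160),3.6)
o=env.observe();print(o['position'],o['ee_rot'],o['joints'],o['ft_force'])
t=cam('top');cv2.imwrite('pics/t2raw.png',t['pixels'][:,:,::-1])
for z in(.09,): print(proj(s,[.4936,-.2217,z]))
E
```

```text
time_s: 4.85
position: [0.4967, 0.0324, 0.3152]
ee_rot: [3.141, -0.002, -0.188]
ft_force: [1.0, -0.6, -2.3]
opening: 0.428
gripper_force: 70.7
time_s: 5.48
position: [0.4928, -0.2007, 0.3239]
ee_rot: [3.14, -0.0, -0.191]
ft_force: [-0.3, 0.6, -1.6]
opening: 0.43
gripper_force: 70.8
time_s: 5.85
position: [0.4935, -0.2214, 0.3233]
ee_rot: [-3.141, 0.0, -0.187]
ft_force: [-0.0, -0.3, -1.9]
opening: 0.425
gripper_force: 70.8
[ 0.49366385 -0.22098807  0.32321097] [-3.14119620e+00 -3.68125541e-06 -1.85977133e-01] [ 0.63826725  0.29930769 -0.35409133  1.88243979  0.12286306  0.98096118
 -1.52664337] [-0.25852394  0.74950269 -1.5270984 ]
(np.float64(304.3445469297363), np.float64(183.7573721870528))
```

View pics/s2.png

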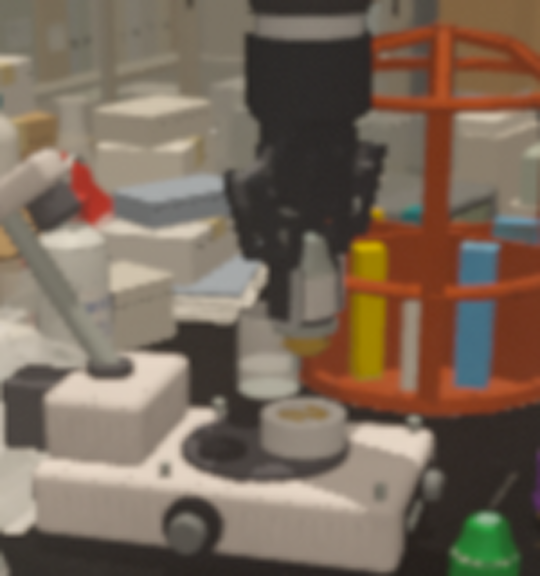

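The objective hangs over the socket: its brass thread is at crop (305,346) and the boss centre at (304,411), so they line up. I'll check more finely using the brass colour.

Run:
```python
from h import *
s=cam('scene'); g=s['pixels'].astype(int)
for nm,(u0,u1,v0,v1) in dict(thread=(290,325,158,172),ring=(288,322,178,192)).items():
    q=g[v0:v1,u0:u1]; d=q[...,0]-q[...,2]; ex=q[...,0]-q[...,1]
    m=(d>35)&(ex<75); ys,xs=np.nonzero(m)
    print(nm,m.sum(),xs.min()+u0,xs.max()+u0,xs.mean()+u0,ys.min()+v0,ys.max()+v0)
q=g[176:200,285:325].min(2)
for v in (4,6,8,10,12,16): r=np.nonzero(q[v]>100)[0]; print(176+v,r.min()+285 if len(r) else None,r.max()+285 if len(r) else None)
x,y=.4936,-.2214
for z in (.146,.131,.09,.08): print(z,proj(s,[x,y,z]),proj(s,[x+.013,y,z]))
p0=proj(s,[x,y,.136]);print(p0)
T=s['cam_to_world']; print(np.linalg.norm(T[:3,3]-[x,y,.1]))
```

```text
thread 272 298 324 313.80514705882354 158 171
ring 91 297 321 309.3626373626374 178 186
180 291 301
182 295 313
184 293 315
186 293 315
188 293 324
192 293 324
0.146 (np.float64(304.573968337751), np.float64(160.55452219742875)) (np.float64(299.4457154980628), np.float64(159.7762216497747))
0.131 (np.float64(304.4957489690343), np.float64(166.89081155747147)) (np.float64(299.4010673592332), np.float64(166.0783113177048))
0.09 (np.float64(304.2870409108427), np.float64(183.79755307394447)) (np.float64(299.28191772568925), np.float64(182.89629509438626))
0.08 (np.float64(304.2372358605561), np.float64(187.83209356416597)) (np.float64(299.2534806497933), np.float64(186.91019146023743))
(np.float64(304.52170900096195), np.float64(164.78787622587612))
0.960300463671935
```

```bash
python3 -m inch '[[[0,-0.001,-0.02],0],[[0,-0.001,-0.033],0],[[0,-0.001,-0.036],0],[[0,-0.001,-0.038],0],[[0,-0.001,-0.038],0]]'
python3 -m inch '[[[0,0,-0.001],0],[[0,0,-0.002],0],[[0,0,-0.003],0],[[0,0,-0.004],0],[[0,0,-0.004],0]]'
```

```text
time_s: 6.62
position: [0.4939, -0.2232, 0.2851]
ee_rot: [3.141, -0.001, -0.187]
ft_force: [-0.8, -0.0, -2.7]
opening: 0.425
gripper_force: 70.8
time_s: 7.25
position: [0.4936, -0.2232, 0.2806]
ee_rot: [3.142, 0.0, -0.187]
ft_force: [0.7, 0.3, -2.7]
opening: 0.428
gripper_force: 70.8
```

```bash
python3 -m inch '[[[0,0,-0.001],0],[[0,0,-0.002],0],[[0,0,-0.003],0],[[0,0,-0.003],0]]'
```

```text
time_s: 7.75
position: [0.4938, -0.2231, 0.2783]
ee_rot: [3.141, -0.0, -0.188]
ft_force: [-2.0, 2.1, 4.1]
opening: 0.427
gripper_force: 72.0
```

```bash
python3 -m inch '[[[-0.0005,0.0005,0],0],[[-0.001,0.001,0],0],[[-0.001,0.001,0],0]]'
python3 -m inch '[[[0,0,-0.001],0],[[0,0,-0.001],0]]'
```

```text
time_s: 8.12
position: [0.4923, -0.2221, 0.2772]
ee_rot: [-3.141, 0.001, -0.187]
ft_force: [0.7, 0.4, -1.9]
opening: 0.43
gripper_force: 71.3
time_s: 8.38
position: [0.4925, -0.2219, 0.2763]
ee_rot: [-3.141, 0.001, -0.187]
ft_force: [0.4, 2.6, -2.3]
opening: 0.429
gripper_force: 71.1
```

```bash
python3 -m inch '[[[0,0.0005,-0.001],0],[[0,0.0005,-0.001],0]]'
python3 -m inch '[[[0,0,-0.001],0],[[0,0,-0.001],0]]'
python3 -m inch '[[[0,0,-0.001],0],[[0,0,-0.001],0]]'
```

```text
time_s: 8.62
position: [0.4926, -0.2217, 0.276]
ee_rot: [3.141, 0.0, -0.188]
ft_force: [-1.3, 2.0, 2.4]
opening: 0.426
gripper_force: 71.5
time_s: 8.88
position: [0.4927, -0.2217, 0.2758]
ee_rot: [3.141, 0.0, -0.188]
ft_force: [-3.4, 1.4, 8.9]
opening: 0.428
gripper_force: 72.5
time_s: 9.12
position: [0.4928, -0.2217, 0.2756]
ee_rot: [3.141, 0.0, -0.188]
ft_force: [-3.5, 2.6, 13.0]
opening: 0.428
gripper_force: 73.5
```

```bash
python3 -m inch '[[[-0.0007,0.0005,0.001],0],[[-0.0007,0.0005,0.001],0]]'
python3 -m inch '[[[0,0,0],4],[[0,0,0],8],[[0,0,0],12],[[0,0,0],16],[[0,0,0],16]]'
```

```text
time_s: 9.38
position: [0.4923, -0.2215, 0.2758]
ee_rot: [3.141, -0.002, -0.188]
ft_force: [-1.8, 0.6, 8.2]
opening: 0.427
gripper_force: 72.5
time_s: 10.0
position: [0.493, -0.2216, 0.2762]
ee_rot: [3.14, -0.003, 0.092]
ft_force: [-0.8, 0.2, 7.3]
opening: 0.433
gripper_force: 72.5
```

```bash
python3 -m inch '[[[0,0,0],4],[[0,0,0],8],[[0,0,0],12],[[0,0,0],16],[[0,0,0],16]]'
python3 - <<'E'
from rig import env
print(env.observe()['ft_torque'])
E
```

```text
time_s: 10.62
position: [0.4921, -0.2214, 0.2745]
ee_rot: [3.141, -0.001, 0.37]
ft_force: [1.2, -0.8, -0.9]
opening: 0.426
gripper_force: 71.2
[ 0.01673489 -0.33779871  0.01932636]
```

```bash
python3 -m inch '[[[0,0,-0.001],0],[[0,0,-0.002],0],[[0,0,-0.002],0]]'
python3 -m inch '[[[0,0,-0.001],0],[[0,0,-0.001],0]]'
```

```text
time_s: 11.0
position: [0.4921, -0.2212, 0.2727]
ee_rot: [3.141, -0.001, 0.371]
ft_force: [1.1, 0.7, -2.2]
opening: 0.425
gripper_force: 71.1
time_s: 11.25
position: [0.4922, -0.2212, 0.2724]
ee_rot: [3.141, -0.0, 0.371]
ft_force: [-0.1, 1.3, 4.9]
opening: 0.426
gripper_force: 72.1
```

It fell about 4 mm between yaw 5° and 21°. Going another 120° backward will confirm the drop with a clean reading and leave enough wrist range for the forward turn.

```bash
python3 -m inch '[[[0,0,0.0003],7],[[0,0,0.0006],14],[[0,0,0.0009],21],[[0,0,0.0012],28],[[0,0,0.0015],35]]'
python3 -m inch '[[[0,0,0.0003],7],[[0,0,0.0006],14],[[0,0,0.0009],21],[[0,0,0.0012],28],[[0,0,0.0015],35]]'
```

```text
time_s: 11.88
position: [0.4927, -0.2211, 0.2738]
ee_rot: [3.139, -0.001, 0.986]
ft_force: [1.8, 1.6, 0.9]
opening: 0.423
gripper_force: 71.6
time_s: 12.5
position: [0.4926, -0.2212, 0.2753]
ee_rot: [3.139, 0.0, 1.597]
ft_force: [2.5, -0.1, 1.9]
opening: 0.425
gripper_force: 71.5
```

```bash
python3 -m inch '[[[0,0,0.0001],6],[[0,0,0.0003],12],[[0,0,0.0005],18],[[0,0,0.0008],24],[[0,0,0.001],30]]'
python3 -m inch '[[[0,0,0],4],[[0,0,0],6],[[0,0,0],6]]'
```

```text
time_s: 13.12
position: [0.4928, -0.2211, 0.2764]
ee_rot: [3.139, 0.002, 2.12]
ft_force: [2.3, 0.5, 0.6]
opening: 0.429
gripper_force: 71.5
time_s: 13.5
position: [0.4928, -0.221, 0.2764]
ee_rot: [3.139, 0.002, 2.221]
ft_force: [4.9, 1.2, 3.9]
opening: 0.429
gripper_force: 71.7
```

```bash
python3 -m inch '[[[0,0,0],3],[[0,0,0],5],[[0,0,0],5]]'
```

```text
time_s: 13.88
position: [0.493, -0.2206, 0.2763]
ee_rot: [3.138, 0.002, 2.308]
ft_force: [5.1, 1.0, 3.6]
opening: 0.426
gripper_force: 71.6
```

```bash
python3 -m inch '[[[0,0,0],3],[[0,0,0],4],[[0,0,0],4]]'
```

```text
time_s: 14.25
position: [0.4927, -0.2211, 0.276]
ee_rot: [3.139, 0.002, 2.378]
ft_force: [5.3, 1.2, 1.1]
opening: 0.429
gripper_force: 71.5
```

```bash
python3 -m inch '[[[0.0007,0,-0.0007],0],[[0.0007,0,-0.0013],0],[[0.0007,0,-0.0013],0]]'
```

```text
time_s: 14.62
position: [0.493, -0.2211, 0.2748]
ee_rot: [3.141, 0.001, 2.378]
ft_force: [3.4, 1.5, 4.6]
opening: 0.426
gripper_force: 71.8
```

```bash
python3 -m inch '[[[0.0006,0,-0.0005],2],[[0.0006,0,-0.001],3],[[0.0006,0,-0.001],3]]'
```

```text
time_s: 15.0
position: [0.4932, -0.2215, 0.2732]
ee_rot: [3.141, 0.0, 2.431]
ft_force: [4.6, 0.1, -0.6]
opening: 0.43
gripper_force: 71.4
```

```bash
python3 -m inch '[[[0.0003,0,-0.0006],0],[[0.0003,0,-0.0012],0],[[0.0003,0,-0.0012],0]]'
python3 -m inch '[[[0,0,-0.0008],0],[[0,0,-0.0008],0]]'
```

```text
time_s: 15.38
position: [0.4935, -0.2214, 0.2724]
ee_rot: [-3.141, 0.0, 2.43]
ft_force: [3.0, -1.5, 3.1]
opening: 0.432
gripper_force: 71.6
time_s: 15.62
position: [0.4936, -0.2214, 0.2722]
ee_rot: [-3.141, 0.0, 2.43]
ft_force: [2.2, 0.2, 8.5]
opening: 0.427
gripper_force: 72.6
```

```bash
python3 -m inch '[[[0,0,0],-4],[[0,0,-0.0002],-8],[[0,0,-0.0004],-13],[[0,0,-0.0006],-18],[[0,0,-0.0007],-20]]'
python3 -m inch '[[[0,0,-0.0002],-5],[[0,0,-0.0004],-10],[[0,0,-0.0006],-15],[[0,0,-0.0008],-20]]'
```

```text
time_s: 16.25
position: [0.4935, -0.2219, 0.2714]
ee_rot: [-3.14, 0.002, 2.08]
ft_force: [2.7, -1.6, 5.9]
opening: 0.428
gripper_force: 72.4
time_s: 16.75
position: [0.4934, -0.2221, 0.2706]
ee_rot: [-3.141, 0.002, 1.729]
ft_force: [2.8, -2.0, 7.2]
opening: 0.425
gripper_force: 72.3
```

```bash
python3 -m inch '[[[0.0002,0,-0.0002],-5],[[0.0002,0,-0.0004],-10],[[0.0003,-0.0002,-0.0006],-15],[[0.0003,-0.0002,-0.0008],-20],[[0.0003,-0.0002,-0.001],-25]]'
python3 -m inch '[[[0,0,-0.0002],-5],[[0,0,-0.0004],-10],[[0,0,-0.0006],-15],[[0,0,-0.0008],-20],[[0,0,-0.0008],-20]]'
python3 -c "from rig import env;print(env.observe()['ft_torque'])"
```

```text
time_s: 17.38
position: [0.4934, -0.2222, 0.2696]
ee_rot: [-3.141, 0.002, 1.292]
ft_force: [2.3, -1.3, 7.0]
opening: 0.43
gripper_force: 72.4
time_s: 18.0
position: [0.4933, -0.2219, 0.2687]
ee_rot: [-3.141, 0.002, 0.945]
ft_force: [1.0, -1.5, 6.9]
opening: 0.424
gripper_force: 72.4
[-0.1800123  -0.19647967 -0.01238298]
```

```bash
python3 -m inch '[[[0,0,-0.0002],-5],[[0,0,-0.0003],-10],[[0,0,-0.0004],-15],[[0,0,-0.0004],-15]]'
python3 -c "from rig import env;print(env.observe()['ft_torque'])"
python3 -m inch '[[[0,0,0],-4],[[0,0,0],-8],[[0,0,0],-12],[[0,0,0],-12]]'
python3 -c "from rig import env;print(env.observe()['ft_torque'])"
```

```text
time_s: 18.5
position: [0.4931, -0.2218, 0.2683]
ee_rot: [-3.141, 0.002, 0.683]
ft_force: [0.4, -0.1, 8.0]
opening: 0.426
gripper_force: 72.5
[-0.02448805 -0.066656   -0.05505695]
time_s: 19.0
position: [0.493, -0.2216, 0.2683]
ee_rot: [-3.141, 0.003, 0.474]
ft_force: [0.5, 0.1, 8.9]
opening: 0.43
gripper_force: 72.6
[ 0.06875072  0.02047946 -0.10648722]
```

The height has stopped at 0.2683, so the shoulder has met the face. Now I'll turn it to snug.

```bash
python3 -m inch '[[[0,0,0],-3],[[0,0,0],-6],[[0,0,0],-9],[[0,0,0],-9]]'
python3 -c "from rig import env;print(env.observe()['ft_torque'])"
python3 -m inch '[[[0,0,0],-3],[[0,0,0],-6],[[0,0,0],-6]]'
python3 -c "from rig import env;print(env.observe()['ft_torque'])"
```

```text
time_s: 19.5
position: [0.493, -0.2214, 0.2683]
ee_rot: [-3.141, 0.003, 0.317]
ft_force: [0.5, 0.4, 8.6]
opening: 0.431
gripper_force: 72.6
[ 0.25831545 -0.03511522 -0.13887282]
time_s: 19.88
position: [0.4933, -0.2212, 0.2683]
ee_rot: [-3.141, 0.002, 0.214]
ft_force: [0.3, 0.6, 8.3]
opening: 0.427
gripper_force: 72.4
[ 0.31125678 -0.17175375  0.19360538]
```

```bash
python3 -m inch '[[[0,0,0],-2],[[0,0,0],-4],[[0,0,0],-4]]'
python3 -c "from rig import env;print(env.observe()['ft_torque'])"
python3 - <<'E'
from h import *
s=cam('scene');save(s,'s3.png',(260,120,100,100),5)
E
```

```text
time_s: 20.25
position: [0.4934, -0.2211, 0.2683]
ee_rot: [-3.142, 0.002, 0.146]
ft_force: [0.8, 0.1, 6.6]
opening: 0.423
gripper_force: 72.4
[ 0.36353079 -0.26633834  0.51110365]
```

View pics/s3.png

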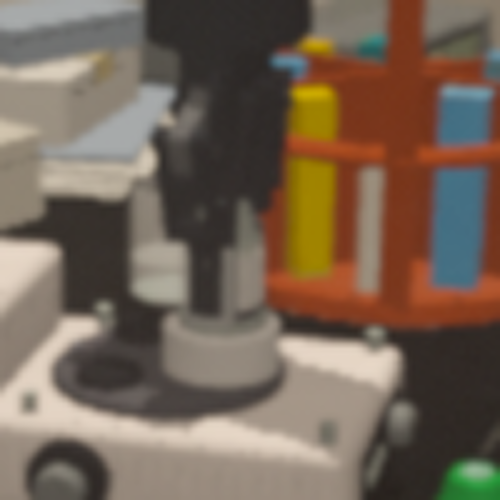

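The crop shows the flange flat on the boss at (222,325) with no gap. The torque has risen to 0.5 N·m, so it's snug. I'll unload and let go.

```bash
python3 -m inch '[[[0,0,0.0008],0],[[0,0,0.0015],0.5],[[0,0,0.0015],0.5]]'
python3 -m inch '[[[0,0,0],0],[[0,0,0],0],[[0,0,0],0],[[0,0,0],0],[[0,0,0],0]]' 0.08 20
python3 -m inch '[[[0,0,0.02],0],[[0,0,0.05],0],[[0,0,0.08],0],[[0,0,0.11],0],[[0,0,0.14],0]]'
python3 -m inch '[[[-0.03,0,0.02],0],[[-0.05,0.05,0.02],0],[[-0.07,0.1,0.02],0],[[-0.08,0.15,0.02],0],[[-0.08,0.15,0.02],0]]'
python3 - <<'E'
from h import *
s=cam('scene');t=cam('top')
a=cv2.resize(s['pixels'][130:230,190:340,::-1],(600,400));b=cv2.resize(t['pixels'][140:240,300:375,::-1],(200,266))
b=cv2.copyMakeBorder(b,0,134,0,0,0);cv2.imwrite('pics/s4.png',np.hstack([a,b]))
E
```

```text
time_s: 20.68
position: [0.4933, -0.2213, 0.2683]
ee_rot: [-3.14, 0.001, 0.152]
ft_force: [2.9, -0.9, -4.5]
opening: 0.428
gripper_force: 70.2
time_s: 21.3
position: [0.4938, -0.2214, 0.2693]
ee_rot: [3.141, 0.0, 0.153]
ft_force: [0.7, -0.5, 0.5]
opening: 0.941
gripper_force: 0.0
time_s: 21.92
position: [0.4937, -0.2213, 0.4103]
ee_rot: [3.141, 0.0, 0.153]
ft_force: [1.0, 0.3, -0.3]
opening: 0.935
gripper_force: 0.0
time_s: 22.55
position: [0.4131, -0.0676, 0.4297]
ee_rot: [3.141, -0.0, 0.16]
ft_force: [-0.1, -0.5, 0.1]
opening: 0.937
gripper_force: 0.0
```

View pics/s4.png

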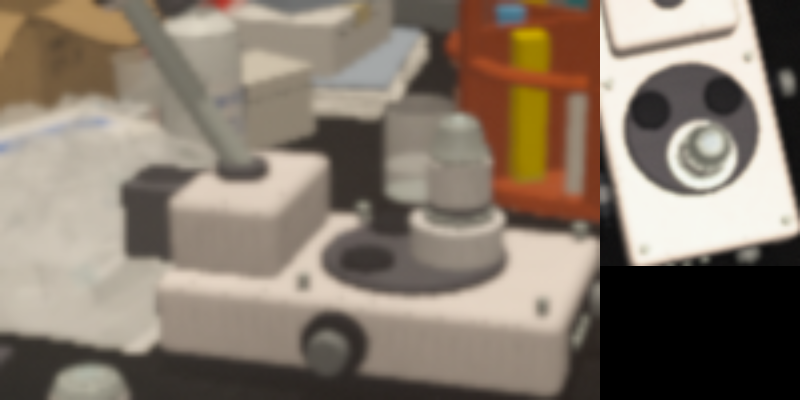

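The objective stands upright with its flange flat on the boss at (458,212), and the robot is clear of it. The short one is still in the rack at (90,380).

```bash
python3 -c "from rig import env;print(env.finish_job())"
```

```text
the job is handed in; nothing more can be done
None
```

The long objective is screwed into the socket with its shoulder flat on the face and released, the short one is still in the rack, and the job was handed in at about 22.6 s; no verdict was returned.

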